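Pack the sanding block and slide the case shut

TASK

Put the wooden sanding block away in the open compartment of the blue case, lying flat on the floor, then slide the case's handleless wooden lid fully home over it. Press on the lid only as firmly as it takes to drag it along (it is thin and cracks under a heavy push), and do not disturb the tape measure, the screw jar or the nail box.

Things in the scene. Friction and masses are not known exactly. Their poses are not given: they have to be found in the camera images.
- block_center (a point): Plain wooden sanding block, 45 x 110 x 35 mm (its x, y, z), 0.07 to 0.14 kg, loose on the bench, lying flat; this point is its centre, 17.5 mm above its underside. It is grasped across its 45 mm width (its x axis). Its place on the bench is swapped at random with those of the tape measure and the screw jar.
- block: The same sanding block; origin at the centre of its underside.
- sanding_case: Blue case fixed to the bench, 155 mm (its x) by 288 mm (y, -148 to +140), 61 mm high; origin on the bench under it. Its compartment is towards +y; a fixed blue cover with a bright edge spans y = -144 to -22 mm, top at z = 61 mm. A 5 mm wooden lid slides out from under the cover, in grooves between side walls 61 mm high; nothing on it can be gripped or hooked.
- compartment_floor (a point): Centre of the compartment's floor, 6 mm above the bench, axes as the case's. Walls at x = +-67.5 and y = +-57.5 mm from here; the lid's underside passes 39 to 44 mm above the floor. As found, the lid covers at most 8 mm at the -y side. The block fits with its 110 mm length along the case's x, and must lie flat to clear the lid.
- lid (a joint): How far the lid is open, in m: 0 = shut against the case's +y end wall, 0.113 = fully open (found at 0.107 to 0.113); shutting moves it along the case's +y. It needs 4 to 5 N along y and stays where left. A fingertip pressed on it steadily with 10 to 20 N drags it without slipping at up to 0.1 m/s; the press tends to fade on the way and must be kept up. Over 45 N cracks it.
- shut_point (a point): Fixed point of the case, 55 mm above the bench, axes as the case's. A black ribbed strip (110 x 28 mm, x by y) is flush in the lid's top, 18 mm behind its leading edge; its middle lies (joint value) back along -y from here: here when shut. Shims set the lid's top, level throughout, anywhere from 0 to 5 mm below this point, unknown: it must be felt.
- tape_rule: Yellow and black tape measure, 65 x 81 x 33 mm, a loose bystander; origin at the centre of its underside.
- jar: Screw jar with a red lid, 62 x 67 x 90 mm, a loose bystander; origin at the centre of its underside.
- nail_box: White and red cardboard nail box, 50 x 70 x 60 mm, a loose bystander; origin at the centre of its underside.

How it is judged:
On the way, in this order (a step that is already met when the one before it is completed fails the run):
1. the block lies flat in the compartment, let go, with the lid still open (x of block_center in the frame of compartment_floor between -0.025 and 0.025 m and y of block_center in the frame of compartment_floor between -0.045 and 0.045 m and z of block_center in the frame of compartment_floor between 0.01 and 0.024 m and angle between block_center's own z axis and vertical below 0.12 rad and contact force between the fingers and block below 0.2 N and value of joint lid above 0.05 m), for 0.2 s.
2. the lid is slid fully home (value of joint lid below 0.003 m), for 0.2 s.
At the end, for the whole second after the job is handed in: The lid is shut to within 3 mm; the block lies flat (within about 7 degrees) on the floor of the compartment, its centre within 25 mm (x) and 45 mm (y) of the compartment's middle, let go and at rest (x of block_center in the frame of compartment_floor between -0.025 and 0.025 m and y of block_center in the frame of compartment_floor between -0.045 and 0.045 m and z of block_center in the frame of compartment_floor between 0.01 and 0.024 m and angle between block_center's own z axis and vertical below 0.12 rad and contact force between the fingers and block below 0.2 N and value of joint lid below 0.003 m and linear speed of block below 0.02 m/s); the robot touches nothing.
It fails at once if a bystander is moved by more than 30 mm (distance of any of tape_rule, jar, nail_box from where it was at the start of the episode above 0.03 m).
It fails at once if the tape measure, the jar or the nail box is tipped over (angle between any of tape_rule, jar, nail_box's own z axis and vertical above 0.6 rad).
It fails at once if the lid is pressed with more than 45 N (contact force between any of the fingers, the arm and lid above 45 N).
It also fails if it takes over 54 s, if anything falls off the work surface, if the arm or the gripper's body presses on something with over 40 N, if the wrist force passes 120 N, or if a joint passes its speed limit or range.

ROBOT

A 6-joint arm with a two-finger parallel gripper is mounted at the origin on a cart in front of the work surface, level with it; the furniture and walls round the work are solid. World frame = base frame: x ahead of the robot, y to its left, z up, the work surface at z = 0. Lengths are in m, angles in rad, forces in N, time in s.
With the tool pointing down it reaches from about 0.2 to 0.875 m from the base axis. Payload 3.4 kg.
Tool frame: the origin (TCP) lies between the finger pads; the fingertips stand 25 mm ahead of it and the grasp point (between the pads) lies 6 mm ahead of it (r.nose_length is the z of the fingertips in the tool frame, in m); z points along the fingers, y is the line along which they close (so a half turn about z gives the same grasp; the last joint's range is limited). The gripper opens to 94 mm and grips with 3 to 60 N. Pads are 16 mm wide; open, the fingers measure 119 mm over their backs; the gripper's body (75 mm by 177 mm) begins 78 mm behind the grasp point.
Start: joints at [-1.246, 0.276, 1.505, -0, 1.361, -0.121], TCP at [0.248, -0.519, 0.23] pointing down, gripper open.
Joint ranges: [-2.89, 2.89], [-0.75, 2.08], [0.22, 2.7], [-1.18, 4.32], [0.11, 2.71], [-2.7, 2.7]. Speed limits (rad/s): [2.57, 2.57, 3.14, 3.14, 3.14, 3.14].

INTERFACE

Orientations are given as a unit quaternion [w, x, y, z].
In Python, from plant import r, gripper_to, inverse_kinematics, vision, models, telemetry gives the robot as it stands. Calls block until the motion is done:
- r.move_to(position, orientation): joint-space move of the TCP to a pose.
- r.move_l(position, rot=None, vel=0.15, guard=None): straight line of the TCP; rot=None keeps the orientation; vel is the mean speed in m/s. With guard (N) it stops when the force on the tool has changed by that much, and returns True; else False.
- r.movej(angles): joint-space move.
- gripper_to(opening, f_grip=None): finger opening in m; f_grip is the grip in N (None keeps the last); returns when the fingers have stopped.
- r.hold(seconds).
- inverse_kinematics(position, orientation): joint angles nearest the present ones, or None.
- vision.snapshot(name): name is "scene" or "top" or "wrist"; returns the picture (384x512x3 uint8, red, green, blue); there is no depth.
- vision.get_calibration(name): a dict with "fx", "fy", "cx", "cy" (pixels), "D" ([k1, k2, p1, p2, k3] as OpenCV has them; the pictures are not rectified), "position" and "orientation" of the camera in the world. Camera axes: x right, y down, z forward; pixel columns grow to the right and rows downward; lengths in m; the calibration is good to about 2 mm. A picture is of the moment at which its call begins: read the wrist's pose just before it. get_calibration takes no time and is no camera call; for the wrist camera it gives the pose at the moment of the call.
A pose or a line that the arm cannot do raises r.PlanningError and nothing moves.
- r.sign_off(): hands the job in; it is judged then, once.
Trained networks look in the newest picture that a camera, given by its name, has taken for a name from the list of things; names that differ only in an ending like _2 or _b are one class to them, and where a whole thing is asked for, a point or a joint stands for the part that bears it (a point fixed in the world has none). Each returns a list of dicts, best first, with "score" (0 to 1); they miss things now and then, are a little off and sometimes report something else, mostly with a low value. They report only what shows in the picture. A call takes as long as a camera call.
- models.boxes_of(thing, camera): "at" ([x, y, z] in m, in world coordinates, good to about 4 mm: the middle of the surface that is visible of it).
- models.regions_of(thing, camera): "pixels" (384x512 bool, what is visible of it).
- models.mark_of(thing, camera): "at" ([x, y, z] in m, in world coordinates, good to about 4 mm: a listed point, or the origin of a listed thing).
Readings, each from a call of its own:
- telemetry.current_t(): time.
- telemetry.current_joints(): joint angles.
- telemetry.current_dq(): joint speeds.
- telemetry.current_joint_efforts(): joint torques, N m.
- telemetry.current_ee_pos(): TCP position.
- telemetry.current_tool_rot(): TCP orientation.
- telemetry.current_wrist_force(): force on the tool from outside, world axes, zero at the start.
- telemetry.current_torque(): the same for the moment, N m.
- telemetry.current_opening(): finger opening in m.
- telemetry.current_finger_force(): force on a finger pad.
Only numpy, scipy, OpenCV 4.12 (cv2) and the standard library are available. Lean on these libraries where they do the work, as an engineer would, in place of code of your own. Each camera call takes 0.05 s, during which the arm holds its last target. There are 200 camera calls.

## Working session

There is one attempt and no reset: what is moved stays moved. The work goes in short steps, each a Python script; the robot and the scene stay as the last script left them, time stands still between calls to the robot, and variables do not carry over. Pictures are saved under pics/ and viewed, at most 10 in all, crops included, and the job is handed in when it is done.

```bash
mkdir -p pics; ls; python3 - <<'E'
from plant import r, vision, models, telemetry
import cv2,numpy as np
ims=[]
for c in ["scene","top"]:
    im=vision.snapshot(c); cv2.imwrite(f"pics/{c}0.png",im[:,:,::-1])
    for t in ["block_center","block","sanding_case","compartment_floor","shut_point","tape_rule","jar","nail_box","lid"]:
        print(c,t,"mark",[(np.round(d["at"],3).tolist(),round(d["score"],2)) for d in models.mark_of(t,c)[:2]])
    k=vision.get_calibration(c);print(k)
print(telemetry.current_t(),telemetry.current_tool_rot())
E
```

```text
pics
scene block_center mark [([0.46, -0.291, 0.019], 0.89)]
scene block mark [([0.464, -0.291, 0.006], 0.7)]
scene sanding_case mark [([0.526, -0.029, 0.001], 0.6)]
scene compartment_floor mark [([0.554, 0.038, 0.01], 0.58)]
scene shut_point mark [([0.575, 0.076, 0.054], 0.9)]
scene tape_rule mark [([0.555, 0.33, -0.001], 0.53)]
scene jar mark [([0.599, -0.288, 0.002], 0.85), ([0.554, 0.334, -0.002], 0.51)]
scene nail_box mark [([0.464, -0.288, 0.017], 0.23)]Traceback (most recent call last):
  File "<stdin>", line 7, in <module>
ValueError: it knows: block, block_center, compartment_floor, jar, nail_box, sanding_case, shut_point, tape_rule
```

```bash
python3 - <<'E'
from plant import r, vision, models, telemetry
import cv2,numpy as np
c="top"
im=vision.snapshot(c); cv2.imwrite(f"pics/{c}0.png",im[:,:,::-1])
for t in ["block_center","sanding_case","compartment_floor","shut_point","tape_rule","jar","nail_box"]:
    print(c,t,"mark",[(np.round(d["at"],3).tolist(),round(d["score"],2)) for d in models.mark_of(t,c)[:2]])
k=vision.get_calibration(c);print(k)
m=models.regions_of("block",c)[0]["pixels"]
print(cv2.minAreaRect(np.argwhere(m)[:,::-1].astype(np.float32)))
print(telemetry.current_t(),telemetry.current_tool_rot())
E
```

```text
top block_center mark []
top sanding_case mark [([0.532, -0.028, 0.001], 0.78)]
top compartment_floor mark [([0.56, 0.042, 0.001], 0.91)]
top shut_point mark [([0.573, 0.08, 0.054], 0.7)]
top tape_rule mark [([0.549, 0.332, -0.001], 0.79)]
top jar mark [([0.599, -0.296, 0.002], 0.55), ([0.348, 0.284, -0.002], 0.45)]
top nail_box mark [([0.349, 0.284, -0.001], 0.9)]
{'fx': 453.13024656151657, 'fy': 453.13024656151657, 'cx': 259.38226070901777, 'cy': 189.20731586908408, 'D': array([-0.06210619,  0.        ,  0.        ,  0.        ,  0.        ]), 'position': array([-0.15110593,  0.26699381,  1.2331505 ]), 'orientation': array([ 0.15184848, -0.53831848,  0.80103205, -0.21331412])}Traceback (most recent call last):
  File "<stdin>", line 8, in <module>
IndexError: list index out of range
```

View pics/top0.png

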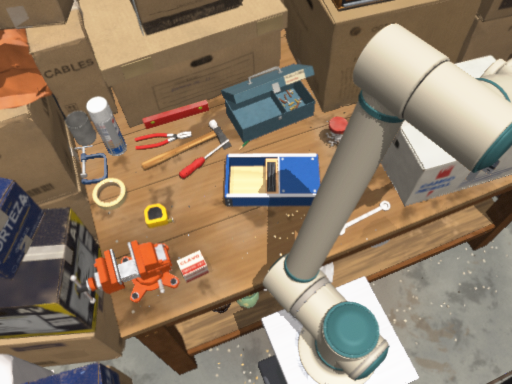

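View pics/scene0.png

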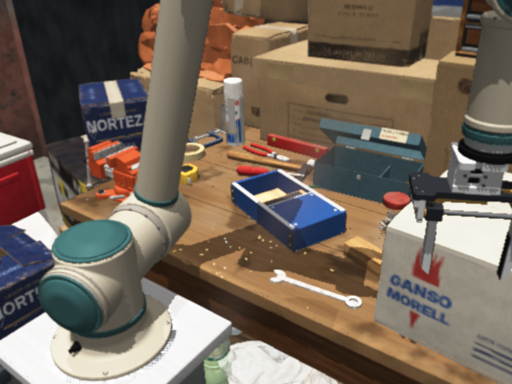

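```bash
cat > h.py <<'E'
from plant import r, gripper_to, inverse_kinematics, vision, models, telemetry
import cv2,numpy as np
from scipy.spatial.transform import Rotation as R
def down(yaw): # tool z down, tool y (closing) along world direction at angle yaw
    y=np.array([np.cos(yaw),np.sin(yaw),0]); z=np.array([0,0,-1.])
    return R.from_matrix(np.c_[np.cross(y,z),y,z]).as_quat(scalar_first=True)
def ray(cal,px,z):
    K=np.array([[cal["fx"],0,cal["cx"]],[0,cal["fy"],cal["cy"]],[0,0,1]])
    u=cv2.undistortPoints(np.array(px,float).reshape(-1,1,2),K,np.array(cal["D"]))[:,0]
    d=R.from_quat(cal["orientation"],scalar_first=True).apply(np.c_[u,np.ones(len(u))])
    p=np.array(cal["position"]); return p+d*((z-p[2])/d[:,2])[:,None]
def rect(thing,cam,z):
    cal=vision.get_calibration(cam); vision.snapshot(cam)
    m=models.regions_of(thing,cam)
    if not m: return None
    px=np.argwhere(m[0]["pixels"])[:,::-1]
    w=ray(cal,px,z)[:,:2]
    return cv2.minAreaRect((w*1000).astype(np.float32)),m[0]["score"]
E
python3 - <<'E'
from h import *
q=telemetry.current_tool_rot(); M=R.from_quat(q,scalar_first=True).as_matrix(); print(M.round(2))
r.move_l([0.248,-0.519,0.36],vel=0.25)
r.move_to([0.44,-0.29,0.36],q)
cal=vision.get_calibration("wrist"); im=vision.snapshot("wrist"); cv2.imwrite("pics/w1.png",im[:,:,::-1])
print(cal["position"],cal["orientation"])
for t in ["block_center","jar"]:
    print(t,[(np.round(d["at"],3).tolist(),round(d["score"],2)) for d in models.mark_of(t,"wrist")[:2]])
print(rect("block","wrist",0.035)); print(telemetry.current_t())
E
```

```text
[[ 0.9   0.43  0.  ]
 [ 0.43 -0.9  -0.  ]
 [ 0.    0.   -1.  ]]
[ 0.50163442 -0.26082014  0.51361074] [ 0.10175931  0.83955864 -0.52980651 -0.06396395]
block_center [([0.467, -0.289, 0.018], 0.86)]
jar [([0.603, -0.288, -0.0], 0.71)]
(((463.3117980957031, -290.1878356933594), (108.13701629638672, 45.746849060058594), 71.13274383544922), 0.9)
2.9667
```

View pics/w1.png

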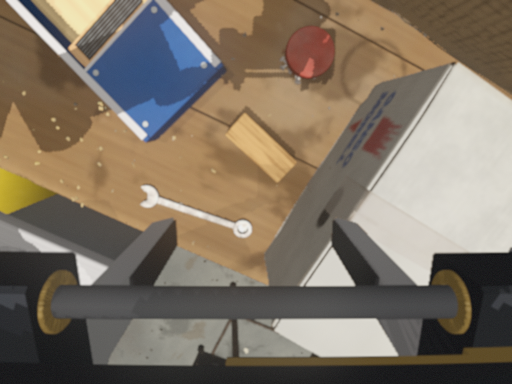

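```bash
python3 - <<'E'
from h import *
cal=vision.get_calibration("wrist")
print(ray(cal,[[243,112],[228,136],[296,160],[280,182]],0.035).round(3))
print("box base",ray(cal,[[375,85],[325,150],[268,245]],0.0).round(3))
for z in(.2,.25,.3):print("box top",z,ray(cal,[[453,65],[358,195],[275,320]],z).round(3))
c=vision.get_calibration("top")
print("top cam case",ray(c,[[227,155],[319,155],[318,205],[224,205],[279,155],[277,205]],0.061).round(3))
vision.snapshot("wrist")
for t in ["sanding_case","shut_point","compartment_floor"]: print(t,[(np.round(d["at"],3).tolist(),round(d["score"],2)) for d in models.mark_of(t,"wrist")[:2]])
E
```

```text
[[ 0.5   -0.244  0.035]
 [ 0.458 -0.239  0.035]
 [ 0.47  -0.348  0.035]
 [ 0.429 -0.341  0.035]]
box base [[ 0.627 -0.412  0.   ]
 [ 0.503 -0.39   0.   ]
 [ 0.313 -0.379  0.   ]]
box top 0.2 [[ 0.627 -0.412  0.2  ]
 [ 0.476 -0.393  0.2  ]
 [ 0.306 -0.381  0.2  ]]
box top 0.25 [[ 0.607 -0.388  0.25 ]
 [ 0.48  -0.372  0.25 ]
 [ 0.337 -0.362  0.25 ]]
box top 0.3 [[ 0.587 -0.364  0.3  ]
 [ 0.484 -0.351  0.3  ]
 [ 0.369 -0.343  0.3  ]]
top cam case [[ 0.646  0.072  0.061]
 [ 0.535 -0.194  0.061]
 [ 0.376 -0.114  0.061]
 [ 0.481  0.141  0.061]
 [ 0.583 -0.079  0.061]
 [ 0.422 -0.003  0.061]]
sanding_case [([0.528, -0.026, -0.003], 0.67)]
shut_point []
compartment_floor []
```

```bash
python3 - <<'E'
from h import *
c=np.array([0.464,-0.291])
q=down(np.radians(-18.5))
r.move_to([*c,0.22],q)
o=rect("block","wrist",0.035); print(o)
(c2,(w,h),a),s=o
a=a if w>h else a-90
c2=np.array(c2)/1000; a=(a-90+90)%180-90; print(c2,a)
if s>.6 and np.hypot(*(c2-c))<.012 and abs(a+18.5)<8: c,q=c2,down(np.radians(a))
gripper_to(0.08,20)
r.move_l([*c,0.10],q,vel=.15)
print("g",r.move_l([*c,0.031],vel=.08,guard=12),telemetry.current_ee_pos())
gripper_to(0.0,20); print(telemetry.current_opening(),telemetry.current_finger_force())
r.move_l([*c,0.2],vel=.2)
print(telemetry.current_opening(),telemetry.current_wrist_force(),telemetry.current_joints())
C=[.56,.04]
for yw in (67.6,-112.4): print(yw,inverse_kinematics([*C,.3],down(np.radians(yw))),inverse_kinematics([*C,.04],down(np.radians(yw))))
print(telemetry.current_t())
E
```

```text
(((462.8100891113281, -289.9967041015625), (111.19245147705078, 46.02360153198242), 71.80433654785156), 0.65)
[ 0.46281009 -0.2899967 ] -18.195663452148438
g False [ 0.46319277 -0.29028843  0.03142422]
0.04515410449843782 19.93512064218521
0.04507676781265594 [-0.69474956 -0.5649143  -1.32387787] [-6.87162772e-01  2.52589805e-01  1.61892267e+00 -3.68441355e-05
  1.27263054e+00 -3.69595818e-01]
67.6 [-5.26231610e-02  2.24780967e-01  1.40549094e+00 -4.44089210e-16
  1.51132075e+00 -1.23246574e+00] [-5.26231610e-02  4.26274695e-01  1.80086059e+00 -4.44089210e-16
  9.14457364e-01 -1.23246574e+00]
-112.4 [-5.26231610e-02  2.24780967e-01  1.40549094e+00 -4.44089210e-16
  1.51132075e+00  1.90912692e+00] [-5.26231610e-02  4.26274695e-01  1.80086059e+00 -4.44089210e-16
  9.14457364e-01  1.90912692e+00]
8.0667
```

```bash
python3 - <<'E'
from h import *
q=down(np.radians(67.6))
r.move_l([.463,-.25,.3],vel=.3)
r.move_to([.56,.04,.36],q)
cal=vision.get_calibration("wrist"); im=vision.snapshot("wrist"); cv2.imwrite("pics/w2.png",im[:,:,::-1])
for t in ["sanding_case","shut_point","compartment_floor"]: print(t,[(np.round(d["at"],3).tolist(),round(d["score"],2)) for d in models.mark_of(t,"wrist")[:2]])
print(rect("sanding_case","wrist",0.061)); print(telemetry.current_t())
vision.snapshot("top")
for t in ["sanding_case","shut_point","compartment_floor"]: print(t,[(np.round(d["at"],3).tolist(),round(d["score"],2)) for d in models.mark_of(t,"top")[:2]])
E
```

```text
sanding_case [([0.526, -0.03, -0.003], 0.85)]
shut_point [([0.526, -0.027, -0.004], 0.17)]
compartment_floor [([0.603, -0.289, 0.001], 0.47)]
(((526.7313232421875, -31.534332275390625), (287.1141357421875, 156.21812438964844), 67.87972259521484), 0.73)
10.0667
sanding_case []
shut_point []
compartment_floor []
```

View pics/w2.png

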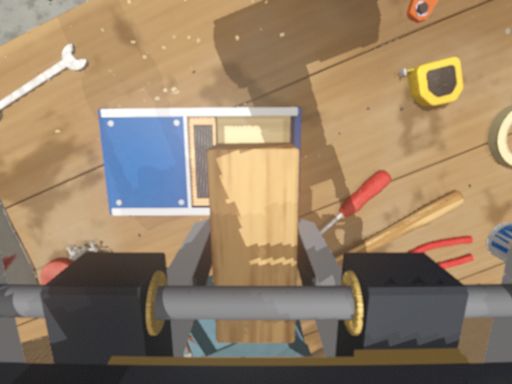

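```bash
cat >> h.py <<'E'
A=np.radians(67.88); Y=np.array([np.cos(A),np.sin(A)]); X=np.array([Y[1],-Y[0]])
O=np.array([.5267,-.0315])+.004*Y
QC=down(A)
E
python3 - <<'E'
from h import *
c=O+.076*Y; print(c)
cal=vision.get_calibration("wrist"); w=ray(cal,[[101,109],[299,108],[112,213],[215,118],[191,118],[215,200],[190,203]],.058)[:,:2]-O
print(np.c_[w@X,w@Y].round(4))
r.move_l([*c,.13],QC,vel=.2)
r.move_l([*c,.055],vel=.12,guard=10)
g=r.move_l([*c,.0365],vel=.03,guard=5); print(g,telemetry.current_ee_pos(),telemetry.current_wrist_force())
gripper_to(0.06); print(telemetry.current_opening(),telemetry.current_finger_force())
r.move_l([*c,.14],vel=.2)
p=c-.03*Y-0.0*X
r.move_l([*p,.3],vel=.3)
im=vision.snapshot("wrist"); cv2.imwrite("pics/w3.png",im[:,:,::-1])
cal=vision.get_calibration("wrist"); print(cal["position"],cal["orientation"],telemetry.current_t())
for t in ["block_center","shut_point","compartment_floor","sanding_case"]: 
    for d in models.mark_of(t,"wrist")[:1]:
        v=np.array(d["at"])[:2]-O; print(t,v@X,v@Y,d["at"],d["score"])
E
```

```text
[0.55682381 0.04261178]
[[-0.0765 -0.1419]
 [-0.0755  0.1386]
 [ 0.0778 -0.1431]
 [-0.0624  0.0199]
 [-0.0627 -0.0142]
 [ 0.0579  0.0158]
 [ 0.0624 -0.0222]]
True [0.5564091  0.04263552 0.03706689] [-0.24857436 -0.16704114  3.9393745 ]
0.0601386623805951 0.0
[0.48238315 0.0412398  0.45171258] [0.09658562 0.8239447  0.55480112 0.06310362] 14.8
block_center 0.005459460752903365 0.07950170230772251 [0.5632, 0.0438, 0.0252] 0.8
shut_point -0.0006730994962823076 0.11371035186876347 [0.5704, 0.0778, 0.0547] 0.58
compartment_floor -0.002329987087288458 0.07104626013448684 [0.5528, 0.0389, 0.002] 0.6
sanding_case 0.0015539146578856765 0.00040968811096753416 [0.5298, -0.028, -0.0032] 0.63
```

View pics/w3.png

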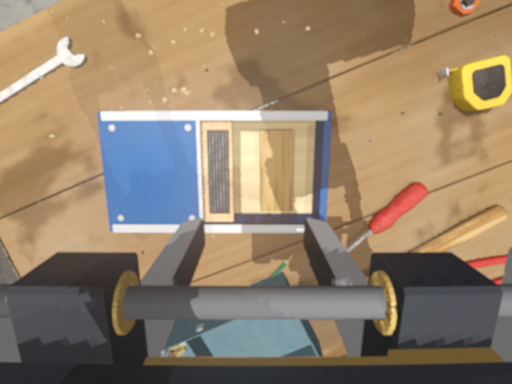

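```bash
python3 - <<'E'
from h import *
cal=vision.get_calibration("wrist"); px=[[208,130],[229,130],[208,213],[229,213],[199,122],[199,224],[320,122],[328,115],[232,122]]
w=ray(cal,px,.053)[:,:2]-O
print(np.c_[w@X,w@Y].round(4))
s=w[:4].mean(0)@Y; print("strip y",s)
p=O+s*Y
gripper_to(0.0,10)
L=r.nose_length; print(L)
r.move_l([*p,.055+L+.02],QC,vel=.2)
r.hold(.2); f0=telemetry.current_wrist_force()
g=r.move_l([*p,.046+L],vel=.02,guard=4)
e=telemetry.current_ee_pos(); print(g,e,e[2]-L,telemetry.current_wrist_force()-f0,telemetry.current_t())
np.save("f0.npy",f0)
r.hold(.1);print(telemetry.current_wrist_force()-f0)
z=e[2]
for i in range(3):
    z-=.0005; r.move_l([*p,z],vel=.02); print(z,telemetry.current_ee_pos()[2],(telemetry.current_wrist_force()-f0).round(2))
    if (telemetry.current_wrist_force()-f0)[2]>12: break
print(telemetry.current_t(),telemetry.current_ee_pos())
E
```

```text
[[-0.0541 -0.0118]
 [-0.0541  0.0146]
 [ 0.0543 -0.0153]
 [ 0.0543  0.0127]
 [-0.0639 -0.0227]
 [ 0.0698 -0.0279]
 [-0.064   0.128 ]
 [-0.0726  0.1375]
 [-0.0639  0.0185]]
strip y 3.596375097323219e-05
0.025
True [ 0.5281895  -0.02773729  0.07622643] 0.0512264263011862 [0.17108027 0.11230318 4.25375515] 18.4583
[-0.63177112  0.1468632   5.55494533]
0.0757264263011862 0.0762109285842376 [0.47 0.27 6.95]
0.0752264263011862 0.07613505459592095 [-1.09 -0.22  8.38]
0.0747264263011862 0.07605257935631958 [-2.28 -0.09 11.87]
19.3083 [ 0.52831417 -0.02773511  0.07605258]
```

```bash
python3 - <<'E'
from h import *
f0=np.load("f0.npy"); p=O; z=.0747264-.0005
r.move_l([*p,z],vel=.02)
s=0
for i in range(40):
    f=telemetry.current_wrist_force()-f0
    along=-(f[:2]@Y); e=np.array(telemetry.current_ee_pos())
    if i%2==0 or s>.1: print(round(s,3),round((e[:2]-O)@Y,4),round(z,4),round(f[2],1),round(along,1))
    if f[2]>30: z+=.002; r.move_l([*(p+s*Y),z],vel=.03); continue
    if s>.125 or (s>.09 and along>9): break
    s+=.006 if s<.1 else .003
    z+=np.clip((f[2]-15)/5000,-.001,.001)
    r.move_l([*(p+s*Y),z],vel=.05)
t=telemetry.current_t(); print(t)
im=vision.snapshot("top"); cv2.imwrite("pics/t4.png",cv2.resize(im[100:250,180:380,::-1],None,fx=4,fy=4))
E
```

```text
0 0.0001 0.0742 14.8 0.8
0.012 0.0117 0.0742 14.4 2.7
0.024 0.0237 0.074 15.5 2.4
0.036 0.0357 0.0741 15.4 2.1
0.048 0.0478 0.0738 15.6 1.7
0.06 0.0598 0.0739 14.4 1.8
0.072 0.0718 0.0739 16.1 2.4
0.084 0.0839 0.0738 15.0 2.4
0.096 0.0959 0.0738 14.7 2.0
0.102 0.1019 0.0737 14.5 1.5
0.105 0.1046 0.0736 15.0 2.1
0.108 0.1076 0.0736 15.4 2.4
0.111 0.1105 0.0737 14.6 2.7
0.114 0.1132 0.0736 15.0 5.1
0.117 0.114 0.0736 16.0 10.1
25.3417
```

```bash
python3 - <<'E'
from h import *
p=O+.114*Y
r.move_l([*p,.10],vel=.08)
c=O+.06*Y
r.move_l([*c,.3],vel=.3)
im=vision.snapshot("wrist"); cv2.imwrite("pics/w5.png",im[:,:,::-1])
for t in ["block_center","tape_rule","jar","nail_box"]: print(t,[(np.round(d["at"],3).tolist(),round(d["score"],2)) for d in models.mark_of(t,"wrist")[:1]])
print(telemetry.current_t())
E
```

```text
block_center []
tape_rule [([0.553, 0.331, 0.002], 0.79)]
jar [([0.601, -0.29, 0.001], 0.9)]
nail_box []
26.9667
```

View pics/w5.png

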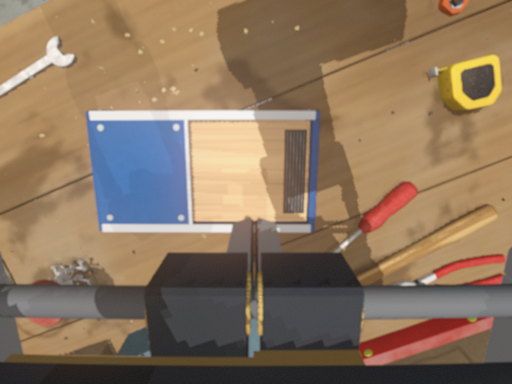

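The lid now reaches the end wall: the strip spans columns 285–307 and the wall is at about column 311. The bystanders haven't moved.

```bash
python3 -c "
from h import *
print(r.sign_off())"
```

```text
the job is handed in; nothing more can be done
None
```

I put the sanding block flat in the compartment and slid the lid against the end wall with about 15 N of press. The tape measure and jar showed no movement in the last picture; the nail box was out of view, but the arm never went near it. I handed the job in at about 27 s; no verdict came back.

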